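# Pull-test the red electrode in its socket

### The arm

A 6-joint arm with a two-finger parallel gripper is mounted at the origin on the work surface. World frame = base frame: x ahead of the robot, y to its left, z up, the work surface at z = 0. Lengths are in mm, angles in rad, forces in N, time in s.
With the tool pointing down it reaches from about 275 to 1000 mm from the base axis. Payload 8.4 kg.
Tool frame: the origin (TCP) lies at the centre of the arm's flange, where the gripper is bolted on; the fingertips stand r.tip_extent ahead of it and the grasp point (between the pads) lies 155 mm ahead of it (r.tip_extent is the distance from the TCP to the fingertips, in mm); z points along the fingers, y is the direction in which the jaws open and shut (so a half turn about z gives the same grasp; the last joint's range is limited). The gripper opens to 85 mm and grips with 20 to 120 N. Pads are 22 mm wide; open, the fingers measure 114 mm over their backs; the gripper's body (76 mm by 85 mm) begins 54 mm behind the grasp point. The pads swing forward as they close: fully open they stand 13 mm farther back than shut.
Start: joints at [1.145, 0.353, 1.633, -0, 1.155, -0.002], TCP at [257.016, 569.712, 404.681] pointing down, gripper open.
Joint ranges: [-2.63, 2.63], [-0.92, 2.1], [0.06, 2.66], [-1.3, 4.44], [0, 2.69], [-3.02, 3.02]. Speed limits (rad/s): [2.22, 2.22, 2.79, 3.14, 3.14, 3.14].

### API

Orientations are given as [roll, pitch, yaw] about the fixed x, y, z axes, in that order (R = Rz(yaw) Ry(pitch) Rx(roll)).
In Python, from rig import sense, grab_frame, job, r gives the robot as it stands. The module is installed in compiled form; this text tells all that it offers.
- The arm moves only by the shell command python3 -m creep 'ROWS' [FORCE]. ROWS is JSON, a list of rows, each a list of 7 numbers: the turn, a rotation vector about the tool's x, y, z in rad, then the shift along the tool's x, y, z in mm, then the closure, from 0 (fully open) to 1 (shut). In form: [[wx, wy, wz, dx, dy, dz, fingers], ...]. A call has 1 to 10 rows; each row shifts and turns the pose as measured when the row begins, along the tool's axes as they then stand; what a row does not reach is not made up. A row lasts 1/12 s, in which the tool goes at most 41.7 mm and 7.16 degrees, less where a joint would pass 70% of its speed; a pose out of reach is approached as far as the arm can. A call with a gripper value outside its range is refused whole. The fingers move at their own pace and stop on an object; FORCE is the grip in N (left out, the last holds). Time passes only in rows, so rows that do not move let the fingers close. It gives the time, the measured TCP pose, the force and the opening at its end, in the units of the state.
- sense(): the state, without advancing time (a new reading comes with each control period).
- grab_frame(name): name is "side" or "top" or "wrist"; returns a dict with "color" (420x560x3 uint8, red, green, blue), "mtx" (3x3 intrinsics, pixels), "T" (4x4, takes a point from camera to world coordinates). Camera axes: x right, y down, z forward; pixel columns grow to the right and rows downward; lengths in mm; the calibration is good to about 2 mm. A picture is of the moment at which its call begins. There is no depth.
- job.sign_off(): hands the job in, once; it reports no verdict.
The state is a dict: "clock": time; "qpos": joint angles; "qvel": joint speeds; "joint_efforts": joint torques, N m; "eef_pos": TCP position; "tcp_rot": TCP orientation; "contact_force": force on the tool from outside, world axes, zero at the start; "wrist_torque": the same for the moment, N m; "opening": opening from 0.0 (shut) to 1.0 (fully open).
Only numpy, scipy, OpenCV 4.12 (cv2) and the standard library are available. Lean on these libraries where they do the work, as an engineer would, in place of code of your own. Each camera call takes 0.05 s, during which the arm holds its last target.

### The job

Check that the red electrode is properly latched in the station: grip it by its red head, pull it straight up with a steady force of about 12 newtons for about two seconds, then let it go back down and release it, so that it is left fully seated. Do not pull much harder than that, and leave the green and blue electrodes seated.

Things in the scene. Friction and masses are not known exactly. Their poses are not given: they have to be found in the camera images.
- red_head (a point): Point on the upright axis of the red electrode's cylindrical head (28 mm across, 52 mm tall; lower end 30 mm below, top 40 mm above this point), 172 mm above the bench when seated. A fixed black collar, 42 mm across, ends 18 mm below it. z up; y runs along the row of three electrodes, x across it: fingers closing along x clear the neighbours.
- red_electrode (a joint): Lift of the red electrode in its spring latch, m: 0 = seated, stop at 0.035. It slides only straight up and down. Lifting starts at about 4 N and each further mm takes 0.5 N, so 12 N lifts it 16 mm; released, it springs back to 0.
- green_electrode (a joint): Lift of the like green electrode, m; 0 = seated. Red, green and blue stand in any order, 100 mm apart, on a fixed blue-grey bar (340 x 56 mm, top 130 mm above the bench) that lies left to right, turned by up to 20 degrees.
- blue_electrode (a joint): Lift of the like blue electrode, m; 0 = seated. Two loose jars, 60 mm across and 68 mm tall, one red, one green, stand on the bench beyond the bar's ends; they are no part of the job.

How it is judged:
By the outcome, as a careful person would: the job done as asked, in the order asked, and still so for the second after the job is handed in, with the robot touching nothing.
It also fails if it takes over 29 s, if anything falls off the work surface, if the arm or the gripper's body presses on something with over 40 N, if the wrist force passes 120 N, or if a joint passes its speed limit or range.

## Working session

There is one attempt and no reset: what is moved stays moved. The work goes in short steps, Python scripts to look and compute and a shell command to move; the robot and the scene stay as the last step left them, time stands still between calls to the robot, and variables do not carry over. Pictures are saved under pics/ and viewed, and the job is handed in when it is done.

```bash
mkdir -p pics
python3 - <<'E'
from rig import sense, grab_frame, job, r
import cv2
s=sense();print(s['clock'],s['eef_pos'],s['tcp_rot'],s['contact_force'],s['opening'],r.tip_extent)
for n in ["side","top"]:
    f=grab_frame(n);cv2.imwrite(f'pics/{n}0.png',f['color'][:,:,::-1]);print(n,f['mtx'].tolist(),f['T'].round(3).tolist())
E
```

```text
0.0 [256.89354283 569.50631955 403.97609048] [-3.14019768e+00 -1.49674284e-05  2.71785061e+00] [ 0.74944383  1.39788541 -0.87147544] 0.9988524954879046 173.4
side [[481.7365206847296, 0.0, 273.06276773446996], [0.0, 481.7365206847296, 208.07420479624034], [0.0, 0.0, 1.0]] [[0.989, -0.064, 0.134, 448.36], [-0.149, -0.492, 0.858, -577.433], [0.011, -0.868, -0.496, 556.964], [0.0, 0.0, 0.0, 1.0]]
top [[415.5510684113126, 0.0, 276.1390326762097], [0.0, 415.5510684113126, 215.0277015229905], [0.0, 0.0, 1.0]] [[0.017, -0.995, 0.097, 490.672], [-1.0, -0.02, -0.022, 48.648], [0.024, -0.097, -0.995, 838.785], [0.0, 0.0, 0.0, 1.0]]
```

View pics/side0.png

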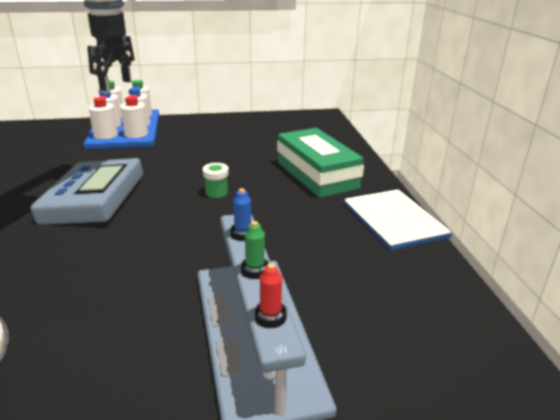

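View pics/top0.png

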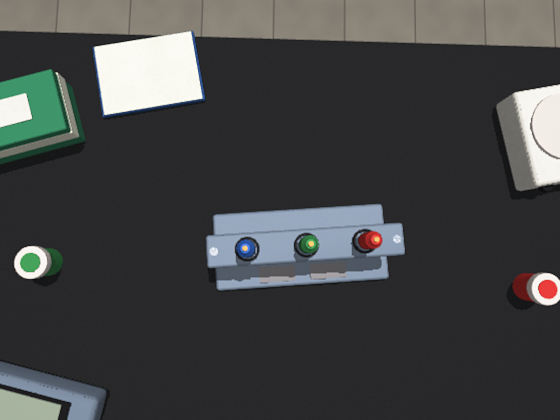

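The red electrode is the rightmost one in the top view (head top about 376,239) and the nearest in the side view (about 271,268). I'll enlarge both views to read them more closely.

Run:
```python
import cv2
a=cv2.imread('pics/top0.png')[205:275,200:410];b=cv2.imread('pics/side0.png')[180:330,210:310]
cv2.imwrite('pics/tz.png',cv2.resize(a,None,fx=3.8,fy=3.8,interpolation=2));cv2.imwrite('pics/sz.png',cv2.resize(b,None,fx=4,fy=4,interpolation=2))
```

```text
(no output)
```

View pics/tz.png

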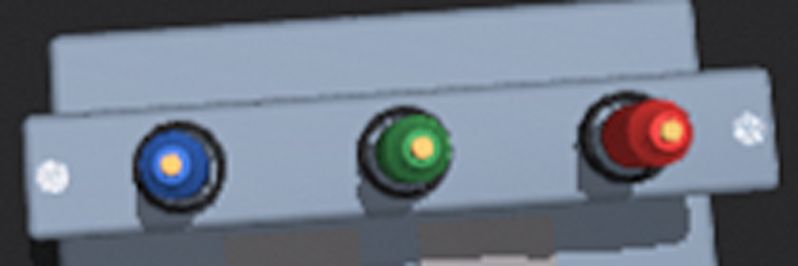

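View pics/sz.png

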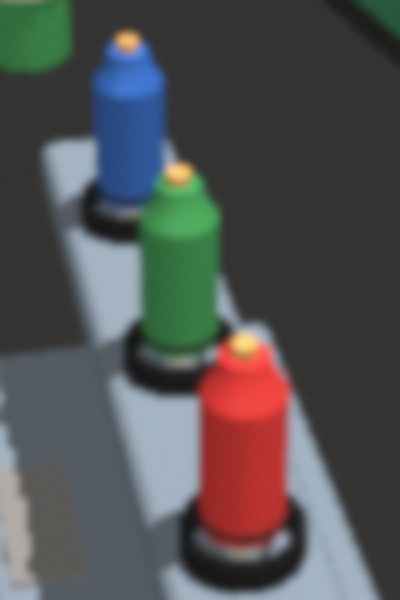

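```bash
cat > h.py <<'E'
import numpy as np
from rig import *
C={n:(lambda f:(np.array(f['mtx']),np.array(f['T'])))(grab_frame(n)) for n in("side","top")}
def ray(n,u,v):
    K,T=C[n];d=T[:3,:3]@np.linalg.solve(K,[u,v,1]);return T[:3,3],d/np.linalg.norm(d)
def atz(n,u,v,z):
    o,d=ray(n,u,v);return o+d*(z-o[2])/d[2]
def tri(a,b):
    A=0;B=0;P=[]
    for o,d in(a,b):
        M=np.eye(3)-np.outer(d,d);A=A+M;B=B+M@o
    p=np.linalg.solve(A,B);return p,[np.linalg.norm((np.eye(3)-np.outer(d,d))@(p-o)) for o,d in(a,b)]
E
python3 - <<'E'
from h import *
np.set_printoptions(precision=1,suppress=True)
t=dict(red=((376.8,239.5),(364.5,241),(271,266)),green=((311.1,243.7),(306.3,245),(254.75,223.5)),blue=((245,248.2),(247.1,249),(241.75,190.25)))
for k,(a,c,s) in t.items():
    print(k,'tri',*tri(ray('top',*a),ray('side',*s)),'tip212',atz('top',*a,212),atz('side',*s,212),'collar154',atz('top',*c,154))
a=atz('top',200+750/3.8,205+129/3.8,130);b=atz('top',200+52/3.8,205+176/3.8,130);print(a,b,(a+b)/2,np.arctan2(*(b-a)[[1,0]]))
s=sense();print(s['clock'],s['eef_pos'],s['tcp_rot'],s['qpos'])
E
```

```text
red tri [ 518.1 -118.4  212.2] [np.float64(0.5230086928379017), np.float64(0.5230086928378989)] tip212 [ 517.6 -118.3  212. ] [ 518.6 -118.2  212. ] collar154 [ 517.2 -113.3  154. ]
green tri [510.1 -18.7 211.5] [np.float64(0.6568500665091078), np.float64(0.6568500665089193)] tip212 [509.4 -18.6 212. ] [510.6 -19.5 212. ] collar154 [508.9 -16.9 154. ]
blue tri [501.5  80.8 211.8] [np.float64(0.6488132312458665), np.float64(0.6488132312458609)] tip212 [500.9  80.8 212. ] [502.1  80.3 212. ] collar154 [500.6  80.3 154. ]
[ 522.7 -175.7  130. ] [496.  137.8 130. ] [509.3 -18.9 130. ] 1.655755111631639
0.2 [257.  569.6 404.2] [-3.1 -0.   2.7] [ 1.1  0.4  1.6  0.   1.2 -0. ]
```

The tips triangulate at a height of 212 mm and 100 mm apart, as they should. Red is at (518, -118.3), and the across-axis is turned 0.083 rad, which calls for tool yaw 1.654. Now I'll traverse at the present height.

```bash
python3 -m creep '[[0,0,0,-28,-28,0,0],[0,0,0,-28,-28,0,0],[0,0,0,-28,-28,0,0],[0,0,0,-28,-28,0,0],[0,0,0,-28,-28,0,0],[0,0,0,-28,-28,0,0],[0,0,0,-28,-28,0,0],[0,0,0,-28,-28,0,0],[0,0,0,-28,-28,0,0],[0,0,0,-28,-28,0,0]]' 60
cat > w.py <<'E'
from rig import *
import numpy as np
from scipy.spatial.transform import Rotation as Ro
np.set_printoptions(precision=2,suppress=True)
s=sense();R=Ro.from_euler('xyz',s['tcp_rot'])
p=np.array(s['eef_pos'])
print(round(s['clock'],2),p,s['tcp_rot'],'F',s['contact_force'],s['opening'])
tgt=np.array([518,-118.3,p[2]])
G=Ro.from_euler('xyz',[np.pi,0,1.654])
print('tool shift',R.inv().apply(tgt-p),'turn',(R.inv()*G).as_rotvec(),'shift after turn',G.inv().apply(tgt-p))
E
python3 w.py
```

```text
clock: 1.03
eef_pos: [398.7, 190.6, 401.9]
tcp_rot: [3.14, -0.001, 2.729]
contact_force: [1.5, 0.9, -0.5]
opening: 0.997
1.03 [398.72 190.56 401.94] [ 3.14 -0.    2.73] F [ 1.46  0.94 -0.45] 0.996841024893008
tool shift [-233.13 -235.1    -0.62] turn [ 0.   -0.    1.07] shift after turn [-317.71   93.2     0.  ]
```

```bash
python3 -m creep '[[0,0,0,-28,-28,0,0],[0,0,0,-28,-28,0,0],[0,0,0,-28,-28,0,0],[0,0,0,-28,-28,0,0],[0,0,0,-28,-28,0,0],[0,0,0,-28,-28,0,0],[0,0,0,-28,-28,0,0],[0,0,0,-28,-28,0,0],[0,0,0,0,0,0,0]]'
python3 -m creep '[[0,0,0.12,0,0,0,0],[0,0,0.12,0,0,0,0],[0,0,0.12,0,0,0,0],[0,0,0.12,0,0,0,0],[0,0,0.12,0,0,0,0],[0,0,0.12,0,0,0,0],[0,0,0.12,0,0,0,0],[0,0,0.12,0,0,0,0],[0,0,0.11,0,0,0,0],[0,0,0,0,0,0,0]]'
python3 w.py
```

```text
clock: 1.78
eef_pos: [517.2, -126.5, 402.9]
tcp_rot: [3.139, 0.006, 2.725]
contact_force: [0.5, 0.6, -0.5]
opening: 0.998
clock: 2.62
eef_pos: [516.3, -129.3, 400.8]
tcp_rot: [3.139, -0.002, 1.606]
contact_force: [0.9, -0.1, -0.7]
opening: 0.998
2.62 [ 516.34 -129.27  400.79] [ 3.14 -0.    1.61] F [ 0.95 -0.07 -0.67] 0.9975526127987854
tool shift [10.91  2.04  0.02] turn [ 0.   -0.   -0.05] shift after turn [10.8   2.56  0.  ]
```

```bash
python3 -m creep '[[0,0,-0.05,11,2,0,0],[0,0,0,0,0,0,0],[0,0,0,0,0,0,0]]'
python3 w.py
python3 - <<'E'
from rig import *
import cv2
for n in("wrist","side"): cv2.imwrite(f'pics/{n}1.png',grab_frame(n)['color'][:,:,::-1])
E
```

```text
clock: 2.87
eef_pos: [517.8, -116.7, 400.6]
tcp_rot: [3.14, -0.002, 1.671]
contact_force: [1.1, -0.0, -0.2]
opening: 1.001
2.87 [ 517.84 -116.7   400.59] [ 3.14 -0.    1.67] F [ 1.11 -0.   -0.17] 1.0012438663611718
tool shift [-1.61  0.   -0.  ] turn [ 0.   -0.    0.02] shift after turn [-1.61  0.03  0.  ]
```

View pics/wrist1.png

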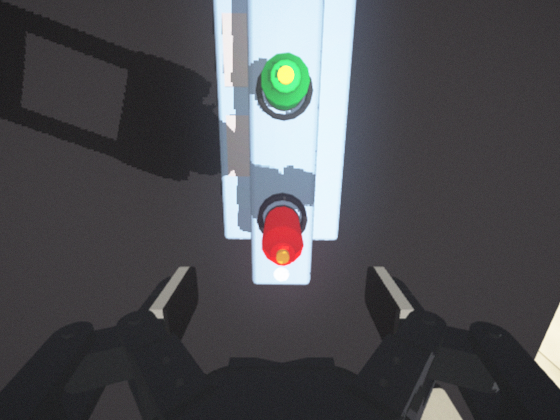

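View pics/side1.png

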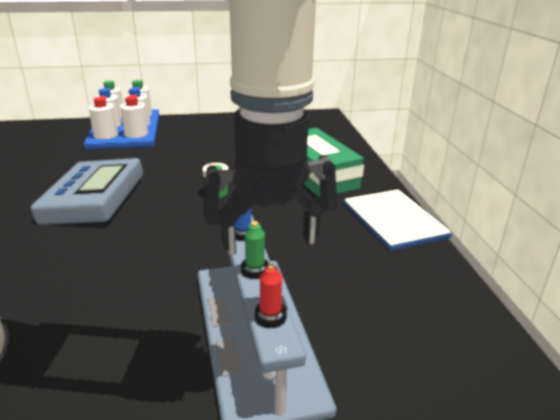

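In the wrist view the red tip (282,256) lies midway between the fingers (about 180 and 388), and the jaws are square to the bar. I'll descend to a TCP height of about 331.

```bash
python3 -m creep '[[0,0,0.01,-1,0,15,0],[0,0,0,0,0,15,0],[0,0,0,0,0,15,0],[0,0,0,0,0,10,0],[0,0,0,0,0,0,0],[0,0,0,0,0,0,0]]'
python3 w.py
```

```text
clock: 3.47
eef_pos: [518.8, -117.9, 344.8]
tcp_rot: [3.137, -0.001, 1.665]
contact_force: [0.3, 0.2, 0.2]
opening: 1.002
3.47 [ 518.76 -117.93  344.82] [ 3.14 -0.    1.66] F [0.35 0.19 0.25] 1.0015263326587123
tool shift [-0.29 -0.79 -0.  ] turn [ 0.   -0.    0.01] shift after turn [-0.3  -0.79 -0.  ]
```

```bash
python3 -m creep '[[0,0,0,0,-0.7,7,0],[0,0,0,0,0,7,0],[0,0,0,0,0,0,0],[0,0,0,0,0,0,0]]'
python3 w.py
python3 - <<'E'
from rig import *
import cv2
for n in("wrist","side"): cv2.imwrite(f'pics/{n}2.png',grab_frame(n)['color'][:,:,::-1])
E
```

```text
clock: 3.8
eef_pos: [518.7, -118.2, 331.2]
tcp_rot: [3.135, -0.0, 1.666]
contact_force: [0.4, 0.2, 0.5]
opening: 1.001
3.8 [ 518.72 -118.21  331.23] [ 3.13 -0.    1.67] F [0.41 0.21 0.53] 1.0013131503064574
tool shift [-0.02 -0.73 -0.  ] turn [ 0.01 -0.    0.01] shift after turn [-0.03 -0.73 -0.  ]
```

View pics/wrist2.png

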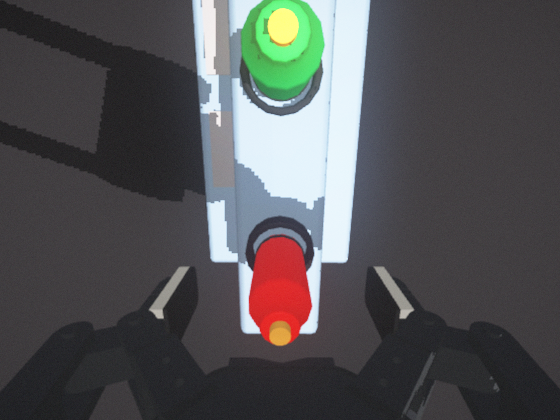

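View pics/side2.png

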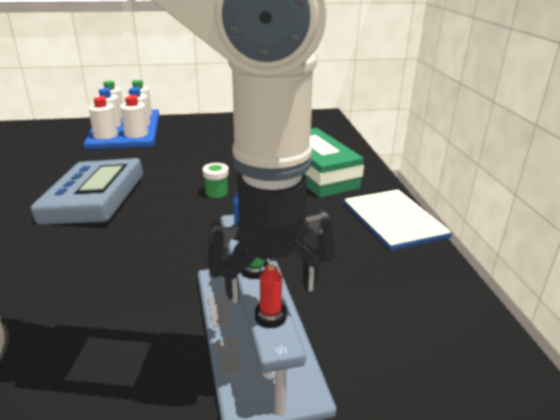

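The head sits between the open fingers (249–311 px, fingers at about 190 and 370), with the tips above the collar. Closing.

```bash
python3 -m creep '[[0.006,0,0.01,0,-0.5,0,0],[0,0,0,0,0,0,0.5],[0,0,0,0,0,0,0.7],[0,0,0,0,0,0,1],[0,0,0,0,0,0,1],[0,0,0,0,0,0,1],[0,0,0,0,0,0,1]]' 60
python3 w.py;python3 -m creep '[[0,0,0,0,0,0,1],[0,0,0,0,0,0,1],[0,0,0,0,0,0,1]]';python3 w.py
```

```text
clock: 4.48
eef_pos: [518.6, -118.3, 332.8]
tcp_rot: [3.139, 0.001, 1.655]
contact_force: [-1.5, 0.9, 0.1]
opening: 0.306
4.48 [ 518.63 -118.32  332.82] [3.14 0.   1.65] F [-1.45  0.85  0.06] 0.30584371602356686
tool shift [ 0.07 -0.63 -0.  ] turn [0. 0. 0.] shift after turn [ 0.07 -0.63 -0.  ]
clock: 4.73
eef_pos: [518.6, -118.3, 332.8]
tcp_rot: [3.139, 0.001, 1.655]
contact_force: [0.3, 0.6, 0.8]
opening: 0.312
4.73 [ 518.62 -118.31  332.83] [3.14 0.   1.65] F [0.29 0.64 0.75] 0.3115574862497843
tool shift [ 0.06 -0.62 -0.  ] turn [0. 0. 0.] shift after turn [ 0.06 -0.62 -0.  ]
```

Gripped, with an opening of about 26 mm. Now I'll lift gently and watch the force.

```bash
python3 -m creep '[[0,0,0,0,0,-2,1],[0,0,0,0,0,-2,1],[0,0,0,0,0,0,1]]';python3 -m creep '[[0,0,0,0,0,-2,1],[0,0,0,0,0,-2,1],[0,0,0,0,0,0,1]]'
```

```text
clock: 4.98
eef_pos: [518.7, -118.3, 336.2]
tcp_rot: [3.139, 0.0, 1.655]
contact_force: [2.3, -0.1, -5.1]
opening: 0.304
clock: 5.23
eef_pos: [518.7, -118.3, 339.8]
tcp_rot: [3.14, 0.0, 1.655]
contact_force: [2.0, -0.6, -7.0]
opening: 0.309
```

```bash
python3 -m creep '[[0,0,0,0,0,-2.5,1],[0,0,0,0,0,-2.5,1],[0,0,0,0,0,-2.5,1],[0,0,0,0,0,0,1]]'; python3 w.py
```

```text
clock: 5.57
eef_pos: [518.7, -118.3, 347.1]
tcp_rot: [3.14, 0.0, 1.655]
contact_force: [3.0, -0.6, -11.1]
opening: 0.314
5.57 [ 518.67 -118.34  347.15] [3.14 0.   1.65] F [  2.98  -0.63 -11.06] 0.313536509466713
tool shift [ 0.09 -0.66 -0.  ] turn [0. 0. 0.] shift after turn [ 0.09 -0.67 -0.  ]
```

```bash
python3 -m creep '[[0,0,0,0,0,-1.7,1],[0,0,0,0,0,0,1],[0,0,0,0,0,0,1],[0,0,0,0,0,0,1],[0,0,0,0,0,0,1]]'
python3 - <<'E'
from rig import *
import cv2
cv2.imwrite('pics/side3.png',grab_frame("side")['color'][:,:,::-1])
E
python3 w.py
```

```text
clock: 5.98
eef_pos: [518.7, -118.3, 348.4]
tcp_rot: [3.14, 0.0, 1.655]
contact_force: [4.3, -1.1, -11.8]
opening: 0.309
6.03 [ 518.67 -118.33  348.47] [3.14 0.   1.65] F [  4.46  -0.56 -12.21] 0.3056181317946609
tool shift [ 0.09 -0.66 -0.  ] turn [0. 0. 0.] shift after turn [ 0.09 -0.66 -0.  ]
```

View pics/side3.png

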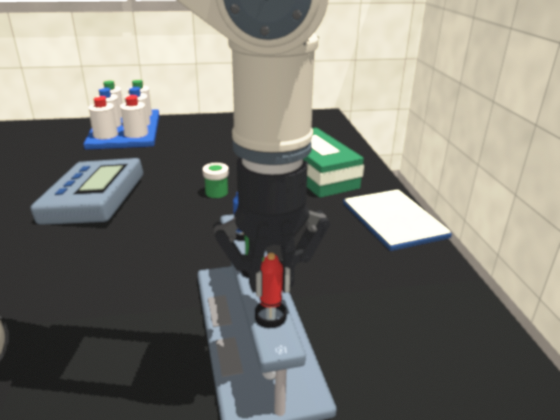

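The picture shows the red electrode lifted clear of its collar (head bottom about 305 px, collar about 314 px), at about 12 N and 15.7 mm. I'll hold it there.

```bash
H='x'; python3 -m creep '[[0,0,0,0,0,0,1],[0,0,0,0,0,0,1],[0,0,0,0,0,0,1],[0,0,0,0,0,0,1],[0,0,0,0,0,0,1],[0,0,0,0,0,0,1],[0,0,0,0,0,0,1],[0,0,0,0,0,0,1],[0,0,0,0,0,0,1],[0,0,0,0,0,0,1]]'; python3 -m creep '[[0,0,0,0,0,0,1],[0,0,0,0,0,0,1],[0,0,0,0,0,0,1],[0,0,0,0,0,0,1],[0,0,0,0,0,0,1],[0,0,0,0,0,0,1],[0,0,0,0,0,0,1],[0,0,0,0,0,0,1],[0,0,0,0,0,0,1]]'
```

```text
clock: 6.87
eef_pos: [518.7, -118.3, 348.3]
tcp_rot: [3.14, 0.0, 1.655]
contact_force: [4.2, -1.1, -11.8]
opening: 0.306
clock: 7.62
eef_pos: [518.7, -118.3, 348.3]
tcp_rot: [3.14, 0.0, 1.654]
contact_force: [4.8, -0.6, -11.4]
opening: 0.306
```

The hold was steady at 11.4–12.2 N for about 2 s. Now lowering.

```bash
python3 -m creep '[[0,0,0,0,0,0,1],[0,0,0,0,0,3,1],[0,0,0,0,0,3,1],[0,0,0,0,0,3,1],[0,0,0,0,0,3,1],[0,0,0,0,0,0,1]]'; python3 w.py
```

```text
clock: 8.12
eef_pos: [518.7, -118.3, 336.0]
tcp_rot: [3.14, 0.0, 1.655]
contact_force: [2.3, 0.1, -5.0]
opening: 0.312
8.12 [ 518.66 -118.33  336.02] [3.14 0.   1.65] F [ 2.34  0.09 -5.01] 0.3115642273917054
tool shift [ 0.09 -0.66 -0.  ] turn [0. 0. 0.] shift after turn [ 0.08 -0.66 -0.  ]
```

```bash
python3 -m creep '[[0,0,0,0,0,1.6,1],[0,0,0,0,0,1.6,1],[0,0,0,0,0,0,1]]'; python3 w.py
```

```text
clock: 8.37
eef_pos: [518.7, -118.3, 333.0]
tcp_rot: [3.14, 0.0, 1.655]
contact_force: [1.5, -0.2, -3.8]
opening: 0.311
8.37 [ 518.7  -118.34  333.04] [3.14 0.   1.65] F [ 1.47 -0.16 -3.78] 0.31124078976460795
tool shift [ 0.09 -0.69 -0.  ] turn [0. 0. 0.] shift after turn [ 0.09 -0.69 -0.  ]
```

```bash
python3 -m creep '[[0,0,0,0,0,0.4,1],[0,0,0,0,0,0,1],[0,0,0,0,0,0,1]]'; python3 w.py
```

```text
clock: 8.62
eef_pos: [518.7, -118.3, 333.1]
tcp_rot: [3.14, 0.0, 1.655]
contact_force: [1.0, -0.6, -3.9]
opening: 0.311
8.62 [ 518.7  -118.35  333.09] [3.14 0.   1.65] F [ 0.97 -0.64 -3.92] 0.3114128131613544
tool shift [ 0.1  -0.69 -0.  ] turn [0. 0. 0.] shift after turn [ 0.1  -0.69 -0.  ]
```

```bash
python3 -m creep '[[0,0,0,0,0,1,1],[0,0,0,0,0,0,1]]'; python3 -m creep '[[0,0,0,0,0,0.6,1],[0,0,0,0,0,0,1]]'
```

```text
clock: 8.78
eef_pos: [518.7, -118.3, 333.0]
tcp_rot: [3.14, 0.0, 1.655]
contact_force: [-0.2, 0.2, -3.2]
opening: 0.306
clock: 8.95
eef_pos: [518.6, -118.3, 332.9]
tcp_rot: [3.139, 0.0, 1.655]
contact_force: [1.2, 0.4, -3.8]
opening: 0.312
```

It is back at the seated height (332.9 against 332.8) and only latch preload remains. Opening, then backing straight up.

```bash
python3 -m creep '[[0,0,0,0,0,0,0.5],[0,0,0,0,0,0,0],[0,0,0,0,0,0,0],[0,0,0,0,0,0,0],[0,0,0,0,0,0,0],[0,0,0,0,0,0,0],[0,0,0,0,0,0,0],[0,0,0,0,0,0,0]]'; python3 -m creep '[[0,0,0,0,0,-10,0],[0,0,0,0,0,-20,0],[0,0,0,0,0,-25,0],[0,0,0,0,0,-30,0],[0,0,0,0,0,-30,0],[0,0,0,0,0,0,0],[0,0,0,0,0,0,0]]'
python3 - <<'E'
from rig import *
import cv2
for n in("wrist","side"): cv2.imwrite(f'pics/{n}4.png',grab_frame(n)['color'][:,:,::-1])
b=cv2.imread('pics/side4.png')[180:330,210:310];cv2.imwrite('pics/sz4.png',cv2.hconcat([cv2.resize(b,None,fx=4,fy=4,interpolation=2),cv2.imread('pics/sz.png')]))
E
```

```text
clock: 9.62
eef_pos: [518.7, -118.4, 333.0]
tcp_rot: [3.139, 0.001, 1.655]
contact_force: [-0.2, 0.1, -0.8]
opening: 0.996
clock: 10.2
eef_pos: [517.6, -118.1, 456.0]
tcp_rot: [3.141, -0.0, 1.655]
contact_force: [-0.2, -0.4, 0.4]
opening: 1.001
```

View pics/sz4.png

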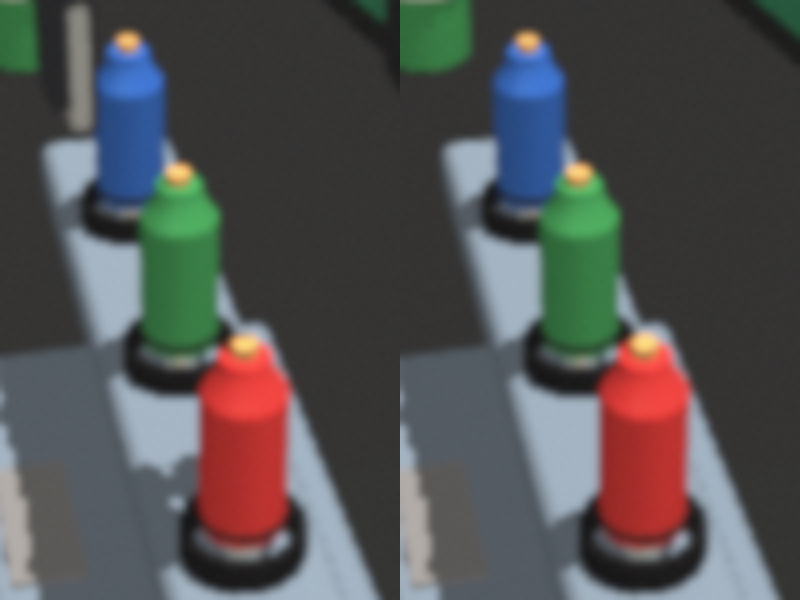

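View pics/side4.png

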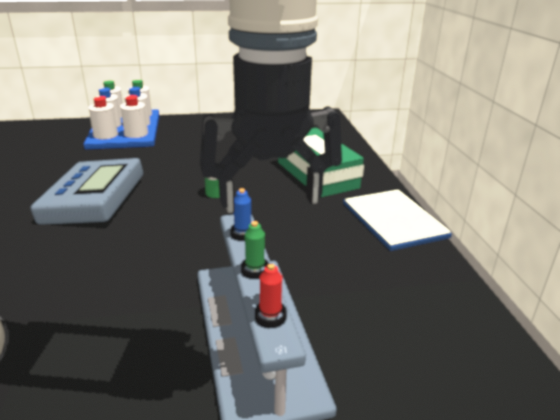

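All three tips are at the same pixels as before (red 244,345 in the crop), and the gripper is well clear. Handing in.

```bash
python3 -c "
from rig import job,sense
job.sign_off();print(sense()['clock'])"
```

```text
the job is handed in; nothing more can be done
the job is handed in; nothing more can be done
```

I gripped the red electrode by its head and pulled it straight up about 15.6 mm. The pull held steady at 11.4–12.2 N for about 2 s. I then lowered it to its starting height, released it, backed off 123 mm and handed the job in at about 10.3 s.

- **Final checks:** in the side view, the red, green and blue tips are at the same pixels as before the pull, so all three look seated. The force after release read near zero.
- **Side force:** about 4–5 N along x showed during the hold and disappeared on lowering. The pull was therefore not purely vertical.
- **Residual pull before release:** the small downward corrections at the end hardly moved the arm. About 3–4 N of upward pull remained until the fingers opened, which is below the roughly 4 N needed to start a lift.

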